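# Hang the bail-handled test weight on the load cell's keeper hooks

### The arm

A 7-joint arm with a two-finger parallel gripper is mounted at the origin on a cart in front of the work surface, level with it; the furniture and walls round the work are solid. World frame = base frame: x ahead of the robot, y to its left, z up, the work surface at z = 0. Lengths are in m, angles in rad, forces in N, time in s.
With the tool pointing down it reaches from about 0.425 to 0.875 m from the base axis. Payload 4.7 kg.
Tool frame: the origin (TCP) lies on the mounting face of the last link; the fingertips stand 173 mm ahead of it and the grasp point (between the pads) lies 155 mm ahead of it; z points along the fingers, y is the line along which they close (so a half turn about z gives the same grasp; the last joint's range is limited). The gripper opens to 85 mm and grips with 20 to 120 N. Pads are 22 mm wide; open, the fingers measure 114 mm over their backs; the gripper's body (76 mm by 85 mm) begins 54 mm behind the grasp point. The pads swing forward as they close: fully open they stand 13 mm farther back than shut.
Start: joints at [1.234, 0.321, -0.07, 1.45, 0.023, 1.371, -0.057], TCP at [0.223, -0.61, 0.405] pointing down, gripper open.
Joint ranges: [-2.86, 2.86], [-0.3, 2.09], [-1.38, 1.24], [0.06, 2.45], [-1.56, 4.7], [0.09, 2.05], [-2.69, 2.69]. Speed limits (rad/s): [2.57, 2.57, 3.14, 3.14, 3.14, 3.14, 3.14].

### API

Orientations are given as a unit quaternion [x, y, z, w].
In Python, from station import manip gives the robot as it stands. The module is installed in compiled form; this text tells all that it offers.
- The arm moves only by the tool apply_moves, never from a script. Its argument "steps" is one flat list of numbers, 7 for each row, row after row: the closure in counts, from 0 (fully open) to 255 (shut), then the shift along the tool's x, y, z in m, then the turn, a rotation vector about the tool's x, y, z in rad. A call has 1 to 20 rows; each row is the pose to reach, as a shift and turn from the pose commanded when the call began, along the tool's axes at that moment; what a row does not reach only later rows make up. A row lasts 1/10 s, in which the tool goes at most 50 mm and 8.59 degrees, less where a joint would pass 70% of its speed; a pose out of reach is approached as far as the arm can. A call with a gripper value outside its range is refused whole. The fingers move at their own pace and stop on an object; the grip force is fixed at half the most. Time passes only in rows, so rows that repeat a pose let the fingers close. It gives the time, the measured TCP pose, the force, the opening and the grip force at its end, in the units of the state.
- manip.read_state(): the state, without advancing time (a new reading comes with each control period).
- manip.capture(name): name is "side" or "top" or "wrist"; returns the picture (400x640x3 uint8, red, green, blue); there is no depth.
- manip.camera_params(name): a dict with "K" (3x3 intrinsics, pixels), "pose" (4x4, takes a point from camera to world coordinates). Camera axes: x right, y up, looking along -z (the intrinsics and any distortion apply to the point x, -y, -z); pixel columns grow to the right and rows downward; lengths in m; the calibration is good to about 2 mm. A picture is of the moment at which its call begins: read the wrist's pose just before it. camera_params takes no time and is no camera call; for the wrist camera it gives the pose at the moment of the call.
- manip.job_done(): hands the job in; it is judged then, once.
The state is a dict: "time_s": time; "q": joint angles; "dq": joint speeds; "joint_efforts": joint torques, N m; "position": TCP position; "tool_rot": TCP orientation; "ft_force": force on the tool from outside, world axes, zero at the start; "torque": the same for the moment, N m; "width": finger opening in m; "grasp_force": force on a finger pad.
Only numpy, scipy, OpenCV 4.12 (cv2) and the standard library are available. Lean on these libraries where they do the work, as an engineer would, in place of code of your own. Each camera call takes 0.05 s, during which the arm holds its last target. There are 200 camera calls.

### The job

Raise the flat-lying bail of the round test weight upright while the weight still stands on the table, then lift the weight by it and hang it on the twin hook of the load cell: thread the hooks through the bail from their open front, press the bail bar down past both spring keepers until it sits fully home in the bottom of both hooks and the keepers have snapped shut above it, and let go so that it hangs at rest. The load cell is delicate, so never press or jolt the hooks harder than 16 N, and leave the other things on the table where they are.

Things in the scene. Friction and masses are not known exactly. Their poses are not given: they have to be found in the camera images.
- test_weight: round stainless test weight, 90 mm diameter, 56 mm tall, 0.38 to 0.57 kg in all; loose, stands on the table. Origin at the centre of its underside, z up. Its bail, a frame of 5 mm round wire, 107 mm wide over the legs, is hinged at y = +51 and -51 mm; folded flat it sticks out level to the weight's own -x side
- weight_mid (a point): centre of the test weight, 28 mm above its underside
- bail_hinge (a point): middle of the bail's hinge line, on the weight's axis 46 mm above its underside; y along the hinge line, axes as the weight
- bail (a joint): angle of the bail about its hinge line, rad: 0 = lying flat towards the weight's -x, 1.57 = upright, 3.14 = flat on the other side. Swings almost freely: let go before 1.57 it falls back flat
- bail_bar (a point): centre of the bail's straight cross bar, 108 mm from the hinge line; y along the bar, x from here to the hinge. Bar: 5 mm wire, straight 43 mm either side. Its middle 36 mm carries a freely turning black sleeve, 13 mm thick: grip there, fingers either side of the bar (56 mm of room between sleeve and weight when flat); as it turns, the gripper need not tilt as the bail swings up
- load_cell_stand: fixed stand: base plate 90 x 70 x 12 mm, 25 mm post 286 mm tall. Origin at the foot of the post on the table, z up. A load-cell beam and its twin hook reach from the post to the stand's own -x, which is the open front. The hooks are two upturned J hooks of 6 mm rod in the planes y = +30 and -30 mm (54 mm free between them for fingers)
- seat_nominal (a point): where the hung bar's centre belongs, midway between the bottoms of the two hooks: x = -170, y = 0 of the stand, axes as the stand. Its height is only nominal (215 mm above the table): the beam is clamped by hand and the true seats lie anywhere from 14 mm below to 14 mm above, so they must be felt or seen. Hooks and beam give way by 1 mm per 15 N
- hook_opening (a point): middle of the hooks' opening, 30 mm above seat_nominal (same height error). Above the true seats, the hook tips end at 35 mm and stand 9 to 18 mm in front of the seats, the stems 10 to 16 mm behind, so 19 mm is open, narrowing to a V at the seat. Rods run back from the stems 31 mm above the seats; beam and cross block begin 67 mm behind and end 46 mm above; hooks reach 11 mm below the seats
- keeper_left (a joint): angle of the spring keeper of the hook on the stand's +y side, rad: 0 = shut (a 20 mm tongue lying level across the opening, hinged on the stem), grows to 1.25 as it is pushed down. The bar meets it 29 mm above the true seat and is past it about 8 mm above the seat, where it springs shut
- keeper_right (a joint): the same for the hook on the stand's -y side. Both keepers together resist the bar with 3 N at first, up to 8 N before they let it past, partly towards the hook tips; the weight alone does not open them, and the seat beneath is firm
- post_holder: black post holder standing on the table, 82 mm tall: leave alone
- spare_eyepiece: black microscope eyepiece standing on the table, 65 mm tall: leave alone
- lens_tissue: flat packet of lens tissue, 101 x 76 x 10 mm: leave alone
Mind the look-alikes: they are no part of the job. Leave any pink or yellow look-alike of the test_weight alone.

How it is judged:
By the outcome, as a careful person would: the job done as asked, in the order asked, and still so for the second after the job is handed in, with the robot touching nothing.
It also fails if it takes over 72 s, if anything falls off the work surface, if the arm or the gripper's body presses on something with over 40 N, if the wrist force passes 120 N, or if a joint passes its speed limit or range.

## Working session

There is one attempt and no reset: what is moved stays moved. The work goes in short steps, Python scripts to look and compute and a tool call to move; the robot and the scene stay as the last step left them, time stands still between calls to the robot, and variables do not carry over. Pictures are saved under pics/ and viewed, at most 10 in all, crops included, and the job is handed in when it is done.

Besides the shell and the picture viewer there is one more tool, called after "Emit:" as name(argument=value, ...) on one line, values as JSON. apply_moves: Moves the arm, as the interface text tells. Its arguments: {"type":"object","properties":{"steps":{"type":"array","items":{"type":"number"}}},"required":["steps"]}

```bash
mkdir -p pics
python3 - <<'E'
from station import manip
import cv2,numpy as np
s=manip.read_state();print(s)
for n in("side","top"):
    im=manip.capture(n);cv2.imwrite(f"pics/{n}0.png",im[:,:,::-1]);p=manip.camera_params(n);print(n,np.round(p["K"],1).tolist(),np.round(p["pose"],3).tolist(),[k for k in p])
E
```

```text
{'time_s': 0.0, 'q': array([ 1.23411426,  0.32182527, -0.07007999,  1.45170441,  0.02257767,
        1.37076705, -0.05689824]), 'dq': array([ 0.00082451,  0.00045082, -0.00020234, -0.00042229,  0.00076286,
       -0.00087247,  0.00284611]), 'joint_efforts': array([ 1.42668887e-04, -4.93591011e+01, -3.82271754e-01, -3.14338839e+01,
        1.30618663e-02,  1.13426804e-02, -3.26158693e-05]), 'position': array([ 0.22326039, -0.61023186,  0.40360688]), 'tool_rot': array([ 9.84655833e-01,  1.74504930e-01, -2.05544207e-04, -9.36399986e-04]), 'ft_force': array([-0.3436493 , -0.19594985,  0.67914367]), 'torque': array([0.00449272, 0.01670508, 0.00820123]), 'grasp_force': 0.0, 'width': 0.0854632866665178}
side [[361.6, 0.0, 315.5], [0.0, 361.6, 196.4], [0.0, 0.0, 1.0]] [[0.999, 0.032, -0.028, 0.556], [-0.038, 0.388, -0.921, -0.847], [-0.018, 0.921, 0.389, 0.543], [0.0, 0.0, 0.0, 1.0]] ['K', 'pose']
top [[394.0, 0.0, 311.9], [0.0, 394.0, 195.8], [0.0, 0.0, 1.0]] [[-0.007, 0.986, -0.164, 0.423], [-0.999, -0.013, -0.034, 0.001], [-0.036, 0.164, 0.986, 1.053], [0.0, 0.0, 0.0, 1.0]] ['K', 'pose']
```

View pics/side0.png

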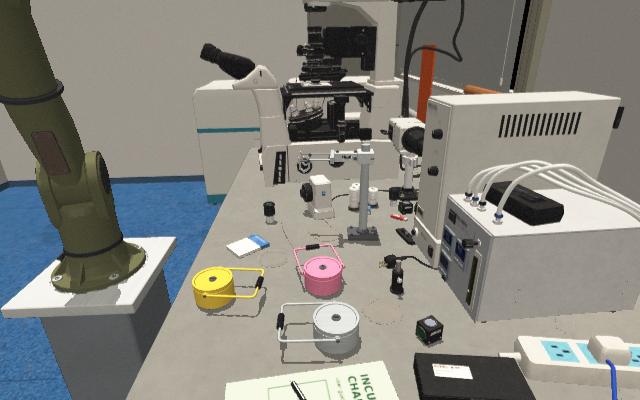

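View pics/top0.png

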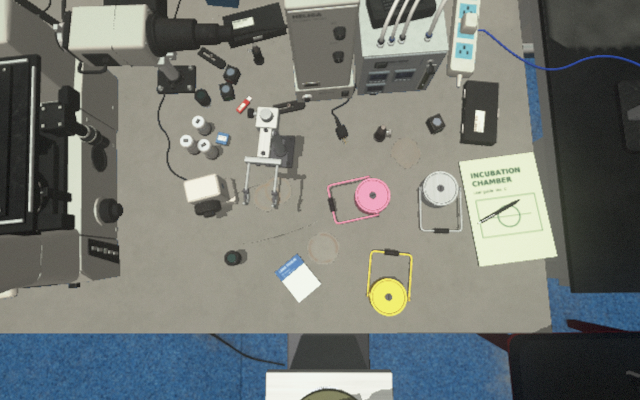

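Candidates: the silver weight (top 440,188; side 335,328), the pink one (top 372,195) and the yellow one (top 388,297). The silver stainless one fits, so I'll check it and the hooks in one close crop.

```bash
cat > h.py <<'E'
from station import manip
import cv2,numpy as np
from scipy.spatial.transform import Rotation as R
def ray(p,uv):
    K,T=np.array(p["K"]),np.array(p["pose"]);d=np.linalg.solve(K,[uv[0],uv[1],1.]);d=T[:3,:3]@(d*[1,-1,-1]);return T[:3,3],d
def onz(p,uv,z):
    o,d=ray(p,uv);return o+d*(z-o[2])/d[2]
def tri(p1,a,p2,b):
    o1,d1=ray(p1,a);o2,d2=ray(p2,b);s=np.linalg.lstsq(np.c_[d1,-d2],o2-o1,rcond=None)[0]
    A,B=o1+d1*s[0],o2+d2*s[1];return (A+B)/2,np.linalg.norm(A-B)
def proj(p,X):
    T=np.array(p["pose"]);c=T[:3,:3].T@(np.array(X)-T[:3,3]);c=c*[1,-1,-1];k=np.array(p["K"])@c;return k[:2]/k[2]
E
python3 - <<'E'
from h import *
t=cv2.imread("pics/top0.png");s=cv2.imread("pics/side0.png")
a=cv2.resize(t[160:240,395:475],(400,400),interpolation=cv2.INTER_CUBIC)
b=cv2.resize(t[95:215,225:305],(400,600),interpolation=cv2.INTER_CUBIC)
c=cv2.resize(s[130:240,280:390][:40],(400,145),interpolation=cv2.INTER_CUBIC)
o=np.zeros((600,800,3),np.uint8);o[:400,:400]=a;o[:,400:]=b;o[420:565,:400]=c
cv2.imwrite("pics/crop1.png",o)
p=manip.camera_params("top")
hsv=cv2.cvtColor(t,cv2.COLOR_BGR2HSV)
m=(hsv[160:240,395:475,2]<60).astype(np.uint8)
n,l,st,ce=cv2.connectedComponentsWithStats(m)
for i in range(1,n):
    if st[i,4]>8:print(st[i],ce[i]+[395,160],onz(p,ce[i]+[395,160],.052))
E
```

```text
(no output)
```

View pics/crop1.png

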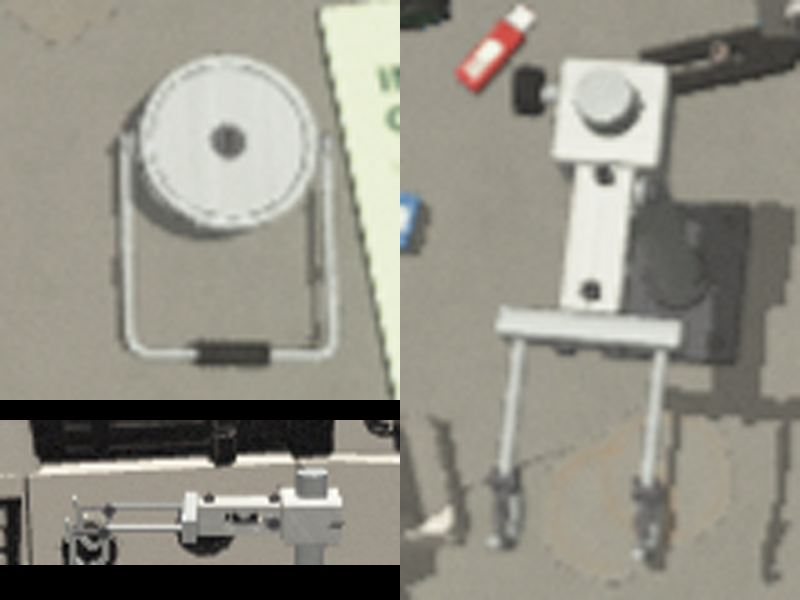

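The crop confirms plain silver weight: hub at top px (440.6,188), black sleeve at (441.6,230.6), bail facing the robot. The hooks are near top px (244,203) and (275,204).

Run:
```python
from h import *
p=manip.camera_params("top");q=manip.camera_params("side")
hub=onz(p,(440.6,188),.056);sl=onz(p,(441.6,230.6),.046)
print("hub",hub,"sleeve",sl,np.linalg.norm((hub-sl)[:2]),"yaw",np.degrees(np.arctan2(*(hub-sl)[[1,0]])))
print("legs",onz(p,(420.6,210),.046),onz(p,(461,210),.046))
b=[onz(p,u,.261) for u in((244.4,159),(281.4,162))];print("block ends",b,np.linalg.norm(b[0]-b[1]))
r=[onz(p,u,.246) for u in((248.6,163),(245,189),(277,165),(274.6,191))];print("rods",r, np.linalg.norm(r[0]-r[2]))
print("post",tri(p,(266,115.6),q,(365.9,144)))
print("base",onz(p,(285,151),.012))
# stand yaw from rods/block
print("yaws",[np.degrees(np.arctan2(*(v)[[1,0]])) for v in(r[0]-r[1],r[2]-r[3])],np.degrees(np.arctan2(*(b[0]-b[1])[[1,0]]))-90)
T=manip.camera_params("wrist");s=manip.read_state();Rt=R.from_quat(s["tool_rot"])
print("wrist cam in tool",Rt.inv().apply(T["pose"][:3,3]-s["position"]),(Rt.inv().as_matrix()@T["pose"][:3,:3]).round(2),T["K"][0][0])
print("shift to above sleeve (tool)",Rt.inv().apply(np.r_[sl[:2],.155+.046]-s["position"]))
```

```text
hub [ 0.60525875 -0.29165185  0.056     ] sleeve [ 0.49772558 -0.29054662  0.046     ] 0.1075388543177929 yaw -0.5888645296804161
legs [ 0.55071753 -0.24072313  0.046     ] [ 0.54955091 -0.34246472  0.046     ]
block ends [array([0.63470494, 0.16929541, 0.261     ]), array([0.62703228, 0.09186481, 0.261     ])] 0.07780981451685076
rods [array([0.62983341, 0.1633238 , 0.246     ]), array([0.57389169, 0.16981597, 0.246     ]), array([0.62452786, 0.10286421, 0.246     ]), array([0.56880557, 0.10746315, 0.246     ])] 0.0606919311518448
post (array([0.72360798, 0.1215677 , 0.28399871]), np.float64(0.007019526837213854))
base [0.72199417 0.11059776 0.012     ]
yaws [np.float64(-6.6197032481402385), np.float64(-4.718109043340181)] -5.659011822174634
wrist cam in tool [0.07977289 0.00048265 0.03164498] [[ 0.    0.95  0.31]
 [ 1.   -0.   -0.  ]
 [ 0.    0.31 -0.95]] 308.26625623142456
shift to above sleeve (tool) [ 0.36759021 -0.20555852  0.20304194]
```

Emit:
apply_moves(steps=[90,0.368,-0.206,0.06,0,0,-1.21,90,0.368,-0.206,0.06,0,0,-1.21,90,0.368,-0.206,0.06,0,0,-1.21,90,0.368,-0.206,0.06,0,0,-1.21,90,0.368,-0.206,0.06,0,0,-1.21,90,0.368,-0.206,0.06,0,0,-1.21,90,0.368,-0.206,0.06,0,0,-1.21,90,0.368,-0.206,0.06,0,0,-1.21,90,0.368,-0.206,0.06,0,0,-1.21,90,0.368,-0.206,0.06,0,0,-1.21,90,0.368,-0.206,0.06,0,0,-1.21,90,0.368,-0.206,0.06,0,0,-1.21,90,0.368,-0.206,0.06,0,0,-1.21,90,0.368,-0.206,0.06,0,0,-1.21])

```text
time_s: 1.5
position: [0.4974, -0.2917, 0.3448]
tool_rot: [0.711, 0.703, -0.0, 0.0]
ft_force: [0.2, -0.1, -0.4]
width: 0.0552
grasp_force: 0.0
```

Run:
```python
from h import *
s=manip.read_state();print(s["time_s"],s["position"],s["tool_rot"],s["width"],s["ft_force"],s["q"].round(2))
p=manip.camera_params("wrist");im=manip.capture("wrist");cv2.imwrite("pics/w1.png",im[:,:,::-1])
print(proj(p,[.6053,-.2917,.056]),proj(p,[.4977,-.2905,.046]),proj(p,np.r_[s["position"][:2],.046]))
```

```text
1.5 [ 0.49739822 -0.29173166  0.34477686] [ 7.11482484e-01  7.02703790e-01 -2.20144006e-04  1.01515970e-04] 0.05520314652835753 [ 0.22725572 -0.10360079 -0.39058356] [ 0.88  0.23 -0.45  1.7   0.11  1.23  0.39]
[440.07251862 192.60976266] [316.54117659 189.470138  ] [316.2237457  190.78365118]
```

View pics/w1.png

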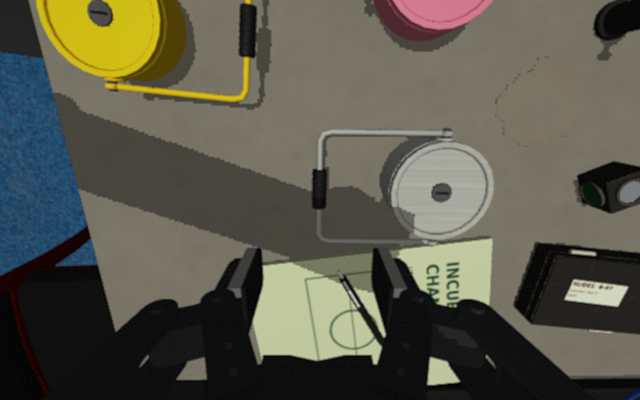

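Wrist view: sleeve at (319,188), hub at (440,192), fingers straddling the bar line. Both match the top-view estimate to about 2 mm. Descending and gripping.

Emit:
apply_moves(steps=[90,0.002,0.001,0.05,0,0,0,90,0.002,0.001,0.1,0,0,0,90,0.002,0.001,0.13,0,0,0,90,0.002,0.001,0.144,0,0,0,90,0.002,0.001,0.144,0,0,0,200,0.002,0.001,0.144,0,0,0,255,0.002,0.001,0.144,0,0,0,255,0.002,0.001,0.144,0,0,0,255,0.002,0.001,0.144,0,0,0,255,0.002,0.001,0.144,0,0,0,255,0.002,0.001,0.144,0,0,0,255,0.002,0.001,0.144,0,0,0])

```text
time_s: 2.75
position: [0.4992, -0.289, 0.201]
tool_rot: [0.711, 0.703, -0.0, 0.0]
ft_force: [-0.7, -2.1, 1.9]
width: 0.0105
grasp_force: 58.4
```

Emit:
apply_moves(steps=[255,0,0.0006,-0.0113,0,0,0,255,0,0.0024,-0.0225,0,0,0,255,0,0.0053,-0.0334,0,0,0,255,0,0.0093,-0.0439,0,0,0,255,0,0.0145,-0.054,0,0,0,255,0,0.0206,-0.0635,0,0,0,255,0,0.0277,-0.0723,0,0,0,255,0,0.0277,-0.0723,0,0,0,255,0,0.0277,-0.0723,0,0,0])

```text
time_s: 3.65
position: [0.5272, -0.2888, 0.2731]
tool_rot: [0.711, 0.704, 0.0, 0.0]
ft_force: [-1.7, -0.1, 0.2]
width: 0.0111
grasp_force: 58.7
```

Run:
```python
from h import *
for i in range(1):
    s=manip.read_state();print(s["position"],s["ft_force"],s["torque"],s["width"])
im=manip.capture("side")[:,:,::-1];a=im[240:380,240:400]
cv2.imwrite("pics/s2.png",cv2.resize(a,None,fx=4,fy=4,interpolation=cv2.INTER_CUBIC))
```

```text
[ 0.52719516 -0.28883053  0.27314478] [-1.69652481 -0.06446808  0.18038104] [-0.1742305   0.35745124  0.00395828] 0.011079802019867203
```

View pics/s2.png

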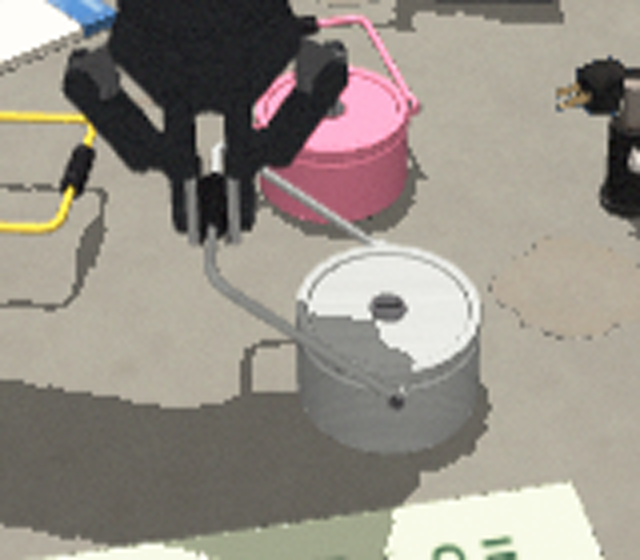

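Bail rising cleanly, about 42°, in the fingers with the weight still standing. Continuing to upright.

Emit:
apply_moves(steps=[255,0,0.008,-0.008,0,0,0,255,0,0.0168,-0.0151,0,0,0,255,0,0.0263,-0.0212,0,0,0,255,0,0.0364,-0.0264,0,0,0,255,0,0.0469,-0.0304,0,0,0,255,0,0.0578,-0.0333,0,0,0,255,0,0.069,-0.0351,0,0,0,255,0,0.0803,-0.0357,0,0,0,255,0,0.0803,-0.0357,0,0,0,255,0,0.0803,-0.0357,0,0,0])

```text
time_s: 4.7
position: [0.6094, -0.29, 0.3108]
tool_rot: [0.71, 0.704, 0.001, 0.003]
ft_force: [-1.0, -1.9, 6.4]
width: 0.0107
grasp_force: 59.5
```

Emit:
apply_moves(steps=[255,0,0,-0.003,0,0,0,255,0,0,-0.01,0,0,0,255,0,0,-0.022,0,0,0,255,0,0,-0.04,0,0,0,255,0,0,-0.065,0,0,0,255,0,0,-0.09,0,0,0,255,0,0,-0.115,0,0,0,255,0,0,-0.13,0,0,0,255,0,0,-0.139,0,0,0,255,0,0,-0.144,0,0,0,255,0,0,-0.146,0,0,0,255,0,0,-0.146,0,0,0,255,0,0,-0.146,0,0,0])

```text
time_s: 6.0
position: [0.607, -0.2896, 0.4535]
tool_rot: [0.711, 0.704, -0.0, -0.001]
ft_force: [-0.7, -0.5, -4.5]
width: 0.0108
grasp_force: 58.5
```

Emit:
apply_moves(steps=[255,0.004,-0.0012,0,0,0,0.001,255,0.015,-0.005,0,0,0,0.003,255,0.032,-0.01,0,0,0,0.007,255,0.055,-0.017,0,0,0,0.011,255,0.082,-0.025,0,0,0,0.017,255,0.113,-0.035,0,0,0,0.023,255,0.146,-0.045,0,0,0,0.03,255,0.181,-0.056,0,0,0,0.037,255,0.217,-0.0675,0,0,0,0.044,255,0.253,-0.079,0,0,0,0.051,255,0.289,-0.09,0,0,0,0.058,255,0.322,-0.1,0,0,0,0.065,255,0.352,-0.11,0,0,0,0.071,255,0.38,-0.118,0,0,0,0.077,255,0.402,-0.125,0,0,0,0.081,255,0.42,-0.13,0,0,0,0.085,255,0.431,-0.134,0,0,0,0.087,255,0.4345,-0.135,0,0,0,0.088,255,0.4345,-0.135,0,0,0,0.088,255,0.4345,-0.135,0,0,0,0.088])

```text
time_s: 8.0
position: [0.4768, 0.1451, 0.4546]
tool_rot: [0.741, 0.671, -0.0, 0.0]
ft_force: [0.3, -0.4, -3.9]
width: 0.011
grasp_force: 58.5
```

Run:
```python
from h import *
s=manip.read_state();print(s["time_s"],s["position"],s["tool_rot"],s["ft_force"],s["torque"],s["width"])
Rt=R.from_quat(s["tool_rot"]);print("tool x az",np.degrees(np.arctan2(*Rt.as_matrix()[[1,0],0])))
p=manip.camera_params("wrist");w=manip.capture("wrist")[:,:,::-1];cv2.imwrite("pics/w3.png",w);np.save("w3.npy",p["pose"])
i=manip.capture("side")[:,:,::-1];cv2.imwrite("pics/s3.png",i)
t=manip.capture("top")[:,:,::-1];cv2.imwrite("pics/t3.png",t)
o=np.zeros((600,800,3),np.uint8)
o[:360,:576]=cv2.resize(w,(576,360))
a=i[140:180,285:385];o[360:600,:600]=cv2.resize(a,(600,240),interpolation=cv2.INTER_CUBIC)
a=t[150:220,225:300][:, :];o[0:209,576:800]=cv2.resize(a,(224,209),interpolation=cv2.INTER_CUBIC)
cv2.imwrite("pics/c3.png",o)
q=manip.camera_params("side")
for z in(.201,.215,.229):print(z,proj(q,[.557,.139,z]),proj(p,[.557,.139,z]))
```

```text
8.0 [0.47678299 0.14510067 0.45456178] [ 7.41439079e-01  6.71020054e-01 -3.19918690e-04  2.77918943e-04] [ 0.29088139 -0.37767537 -3.91393549] [-0.04960758 -0.00326884 -0.02057135] 0.010961575598697221
tool x az 84.2916936228948
0.201 [305.06500731 172.66288639] [421.666542   205.28050133]
0.215 [304.92060015 168.03365872] [427.95769848 211.68814166]
0.229 [304.77466448 163.35543203] [435.05331826 218.91514031]
```

View pics/c3.png

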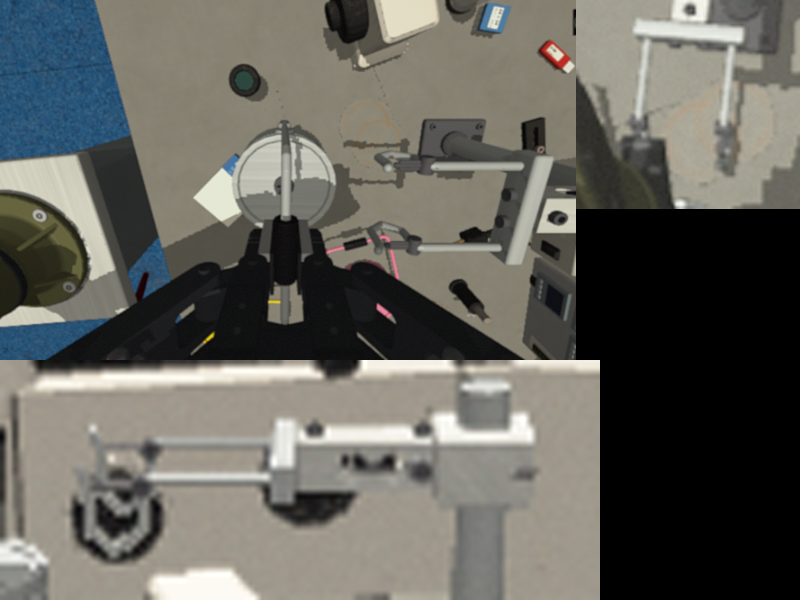

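Wrist view: weight hangs upright in the grip; hook rods at full-res rows about 185 and 273, tips near (422,176) and (417,253). Side: far rod row about 153.5, near rod about 159.7. Next I triangulate the rods and tips.

```bash
python3 - <<'E'
from h import *
w=cv2.cvtColor(cv2.imread("pics/w3.png"),cv2.COLOR_BGR2GRAY).astype(float);i=cv2.cvtColor(cv2.imread("pics/s3.png"),cv2.COLOR_BGR2GRAY).astype(float)
p=manip.camera_params("wrist");p["pose"]=np.load("w3.npy");q=manip.camera_params("side")
def ridge(g,c,r0,r1):
    v=g[r0:r1,c];b=np.median(np.r_[v[:3],v[-3:]]);x=np.clip(v-b-15,0,None);return (x*np.arange(r0,r1)).sum()/x.sum()
def line(g,cs,r0,r1,name):
    r=np.array([ridge(g,c,r0,r1) for c in cs]);k=np.polyfit(cs,r,1);res=np.std(r-np.polyval(k,cs));print(name,k.round(3),res.round(2));return k
wl=line(w,np.arange(495,570,5),176,196,"wL");wr=line(w,np.arange(475,545,5),264,286,"wR")
sl=line(i,np.arange(313,329,1),149,157,"sL");sr=line(i,np.arange(313,329,1),156,164,"sR")
def plane(P,k,cs):
    o,a=ray(P,(cs[0],np.polyval(k,cs[0])));_,b=ray(P,(cs[1],np.polyval(k,cs[1])));n=np.cross(a,b);return n/np.linalg.norm(n),o
res=[]
for n,kw,cw,ks in(("L",wl,(495,565),sl),("R",wr,(475,540),sr)):
    n2,o2=plane(q,ks,(313,328));pts=[]
    for c in cw:
        o,d=ray(p,(c,np.polyval(kw,c)));pts.append(o+d*(n2@(o2-o))/(n2@d))
    print(n,np.round(pts,4).tolist(),"yaw",np.degrees(np.arctan2(*(pts[1]-pts[0])[[1,0]])));res.append(pts)
u=(res[0][1]-res[0][0]);u/=np.linalg.norm(u);v=res[1][0]-res[0][0];print("spacing",np.linalg.norm(v-u*(v@u)))
# rows at assumed rod height: spacing check
for z in(.232,.246,.260):
    a,b,c=[onz(p,(x,np.polyval(k,x)),z) for x,k in((495,wl),(565,wl),(500,wr))];u=(b-a)/np.linalg.norm(b-a);v=c-a
    m=(a+c-u*(v@u))/2;print(z,"spacing",np.linalg.norm(v-u*(v@u)),"mid",m,"yaw",np.degrees(np.arctan2(u[1],u[0])))
E
python3 - <<'E'
import cv2,numpy as np
w=cv2.imread("pics/w3.png");i=cv2.imread("pics/s3.png")
o=np.zeros((590,800,3),np.uint8)
o[:350,:600]=cv2.resize(w[155:290,405:510][0:62][:, :],(600,350),interpolation=cv2.INTER_CUBIC)
o[350:590,:480]=cv2.resize(i[143:175,292:356],(480,240),interpolation=cv2.INTER_CUBIC)
a=w[235:290,405:480];o[350:590,480:800]=cv2.resize(a,(320,240),interpolation=cv2.INTER_CUBIC)
cv2.imwrite("pics/c4.png",o)
E
```

```text
wL [1.80000e-02 1.75869e+02] 0.56
wR [3.1000e-02 2.6089e+02] 0.46
sL [ -0. 153.] 0.0
sR [ -0.   159.11] 0.01
L [[0.583, 0.1665, 0.2508], [0.6232, 0.1618, 0.251]] yaw -6.652452305108456
R [[0.5749, 0.1071, 0.2511], [0.616, 0.1019, 0.2515]] yaw -7.332042019624917
spacing 0.059934995884147774
0.232 spacing 0.06698174807361257 mid [0.58974915 0.12702497 0.232     ] yaw -6.71812472064618
0.246 spacing 0.06206723163255673 mid [0.58208429 0.13411939 0.246     ] yaw -6.718124720646193
0.26 spacing 0.0571527151915009 mid [0.57441943 0.1412138  0.26      ] yaw -6.718124720646168
```

View pics/c4.png

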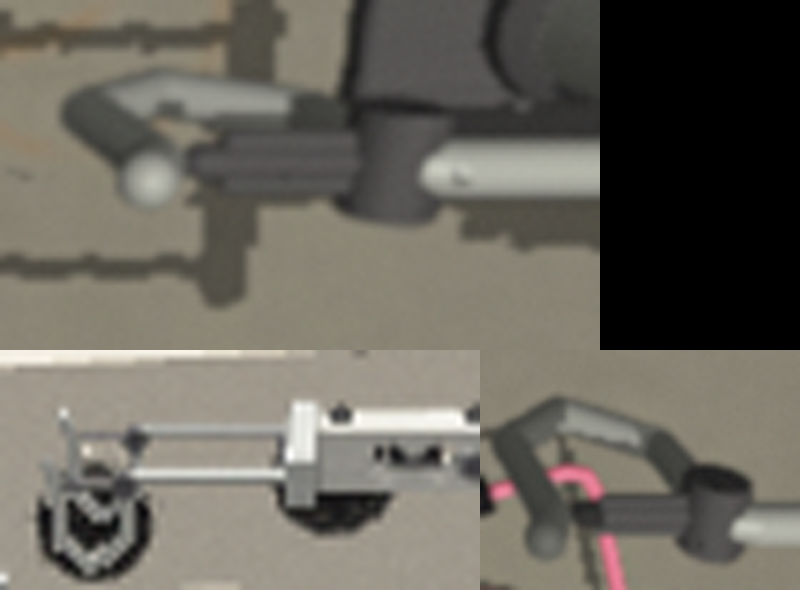

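Run:
```python
from h import *
p=manip.camera_params("wrist");p["pose"]=np.load("w3.npy");s=manip.read_state()
yaw=np.radians(-6.7);X=np.array([np.cos(yaw),np.sin(yaw)]);Y=np.array([-X[1],X[0]])
tl,tr=[onz(p,u,.253)[:2] for u in((431.6,186.9),(420.2,278.5))]
kl,kr=[onz(p,u,.251)[:2] for u in((473.8,184.2),(460.1,272.8))]
print("tips",tl,tr,"knuckles",kl,kr,"tip-knuckle",X@(kl-tl),X@(kr-tr),"span",np.linalg.norm(tl-tr),np.linalg.norm(kl-kr))
for a,b in((tl,tr),(kl,kr)):print("perp yaw",np.degrees(np.arctan2(*(a-b)[[1,0]]))-90)
for m,d in(((tl+tr)/2,13.5),((kl+kr)/2,-13)):
    print("seat",m+X*d/1000)
print("TCP in stand coords rel tips mid",X@(s["position"][:2]-(tl+tr)/2),Y@(s["position"][:2]-(tl+tr)/2))
```

```text
tips [0.54577242 0.16948913] [0.53955841 0.10966133] knuckles [0.57068474 0.16807309] [0.56541338 0.10999807] tip-knuckle 0.024907401583679552 0.02563910335773861 span 0.060149642030777634 0.05831377229586573
perp yaw -5.929754214731105
perp yaw -5.1864244219865725
seat [0.55607322 0.13800017]
seat [0.55513784 0.1405523 ]
TCP in stand coords rel tips mid -0.06597936677887102 -0.0021039118790109478
```

Rods at z=0.251 (spacing 59.9 mm, as it must be), so seat z is about 0.220 and the seat lies at (0.5557,0.139), yaw about -6°. Lowering to just above tip height, then moving in from the front.

Emit:
apply_moves(steps=[255,0,0,0.006,0,0,0,255,0,0,0.016,0,0,0,255,0,0,0.022,0,0,0,255,0,0,0.025,0,0,0,255,0,0.003,0.025,0,0,0,255,0.0005,0.01,0.025,0,0,0,255,0.0005,0.019,0.025,0,0,0,255,0.001,0.029,0.025,0,0,0,255,0.001,0.039,0.025,0,0,0,255,0.001,0.049,0.025,0,0,0,255,0.0015,0.059,0.025,0,0,0,255,0.002,0.068,0.025,0,0,0,255,0.002,0.075,0.025,0,0,0,255,0.002,0.079,0.025,0,0,0,255,0.002,0.079,0.025,0,0,0,255,0.002,0.079,0.025,0,0,0,255,0.002,0.079,0.025,0,0,0,255,0.002,0.079,0.025,0,0,0])

```text
time_s: 9.95
position: [0.555, 0.1406, 0.4298]
tool_rot: [0.741, 0.672, -0.0, 0.0]
ft_force: [-0.4, 0.4, -4.1]
width: 0.011
grasp_force: 58.5
```

Run:
```python
from h import *
s=manip.read_state();print(s["time_s"],s["position"],s["ft_force"],s["torque"])
w=manip.capture("wrist")[:,:,::-1];i=manip.capture("side")[:,:,::-1];cv2.imwrite("pics/w5.png",w);cv2.imwrite("pics/s5.png",i)
p=manip.camera_params("wrist");print([proj(p,u).round(0) for u in([.5457,.1695,.253],[.5395,.1097,.253],[s["position"][0],s["position"][1],.275])])
o=np.zeros((600,800,3),np.uint8)
o[:350,:560]=cv2.resize(w,(560,350))
o[350:590,:480]=cv2.resize(i[130:180,282:382],(480,240),interpolation=cv2.INTER_CUBIC)
o[350:590,480:800]=cv2.resize(w[130:310,220:460],(320,240),interpolation=cv2.INTER_CUBIC)
cv2.imwrite("pics/c5.png",o)
```

```text
9.95 [0.55503891 0.14060646 0.42983965] [-0.39082111  0.37732417 -4.09068864] [ 0.04462832  0.04855421 -0.04506216]
[array([291., 207.]), array([293., 308.]), array([315., 280.])]
```

View pics/c5.png

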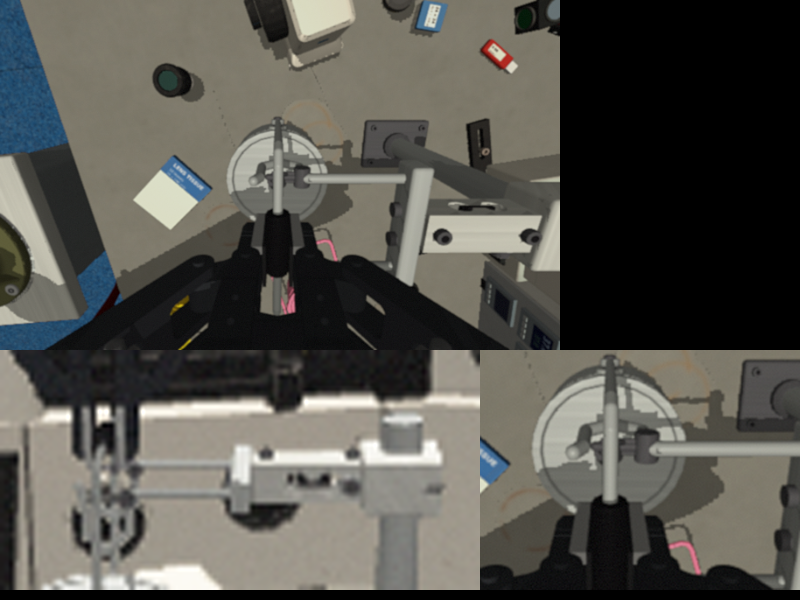

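Wrist view: bar (col about 317) lies midway between left hook tip (about 284) and stem (about 346), with legs outside the hooks. Descending onto the keepers gently.

Emit:
apply_moves(steps=[255,0,0,0.005,0,0,0,255,0,0,0.01,0,0,0,255,0,0,0.014,0,0,0,255,0,0,0.018,0,0,0,255,0,0,0.021,0,0,0,255,0,0,0.023,0,0,0,255,0,0,0.025,0,0,0,255,0,0,0.027,0,0,0,255,0,0,0.029,0,0,0,255,0,0,0.031,0,0,0,255,0,0,0.031,0,0,0])

```text
time_s: 11.15
position: [0.5554, 0.1407, 0.3991]
tool_rot: [0.741, 0.672, 0.0, 0.0]
ft_force: [0.2, -0.0, 2.4]
width: 0.011
grasp_force: 59.2
```

Emit:
apply_moves(steps=[255,0,0,0.0015,0,0,0,255,0,0,0.003,0,0,0,255,0,0,0.0045,0,0,0,255,0,0,0.006,0,0,0,255,0,0,0.0075,0,0,0,255,0,0,0.009,0,0,0,255,0,0,0.009,0,0,0])

```text
time_s: 11.85
position: [0.5546, 0.1406, 0.3885]
tool_rot: [0.741, 0.672, -0.001, -0.001]
ft_force: [-4.7, 0.9, -0.7]
width: 0.0111
grasp_force: 58.9
```

Emit:
apply_moves(steps=[255,0,0,0.001,0,0,0,255,0,0,0.002,0,0,0,255,0,0,0.003,0,0,0,255,0,0,0.004,0,0,0,255,0,0,0.004,0,0,0])

```text
time_s: 12.35
position: [0.5558, 0.1398, 0.3851]
tool_rot: [0.741, 0.671, 0.0, 0.0]
ft_force: [0.4, -1.0, -3.5]
width: 0.0105
grasp_force: 58.6
```

Force fell back to the weight alone, so the keepers look passed. Feeling for the seat.

Emit:
apply_moves(steps=[255,0,0,0.001,0,0,0,255,0,0,0.002,0,0,0,255,0,0,0.003,0,0,0,255,0,0,0.004,0,0,0,255,0,0,0.005,0,0,0,255,0,0,0.005,0,0,0])

```text
time_s: 12.95
position: [0.5552, 0.1405, 0.3805]
tool_rot: [0.741, 0.672, -0.0, -0.0]
ft_force: [-0.4, 0.2, -4.0]
width: 0.0109
grasp_force: 58.6
```

Emit:
apply_moves(steps=[255,0,0,0.001,0,0,0,255,0,0,0.002,0,0,0,255,0,0,0.003,0,0,0,255,0,0,0.003,0,0,0])

```text
time_s: 13.35
position: [0.5558, 0.1405, 0.3784]
tool_rot: [0.741, 0.672, 0.001, 0.001]
ft_force: [1.8, 1.1, -0.8]
width: 0.0111
grasp_force: 58.9
```

Emit:
apply_moves(steps=[255,0,0,0.0005,0,0,0,255,0,0,0.001,0,0,0,255,0,0,0.001,0,0,0,255,0,0,0.001,0,0,0])

```text
time_s: 13.75
position: [0.5558, 0.1405, 0.3776]
tool_rot: [0.741, 0.672, 0.001, 0.001]
ft_force: [3.2, 0.5, 5.1]
width: 0.0109
grasp_force: 59.5
```

The 3 N +x reaction means the bar is touching the front flank of the V, so I ease it back 1 mm and see.

Emit:
apply_moves(steps=[255,0,0.0005,-0.0005,0,0,0,255,0,0.001,-0.0005,0,0,0,255,0,0.0015,-0.0005,0,0,0,255,0,0.0015,-0.0005,0,0,0,255,0,0.0015,-0.0005,0,0,0])

```text
time_s: 14.25
position: [0.5566, 0.1405, 0.3774]
tool_rot: [0.741, 0.672, -0.0, -0.0]
ft_force: [1.0, -0.9, 6.5]
width: 0.0109
grasp_force: 59.6
```

Emit:
apply_moves(steps=[255,0,0,-0.0005,0,0,0,255,0,0,-0.0005,0,0,0,220,0,0,-0.0005,0,0,0,200,0,0,-0.0005,0,0,0,180,0,0,-0.0005,0,0,0,160,0,0,-0.0005,0,0,0,160,0,0,-0.0005,0,0,0,160,0,0,-0.0005,0,0,0])

```text
time_s: 15.05
position: [0.5567, 0.1403, 0.3774]
tool_rot: [0.741, 0.672, -0.0, -0.0]
ft_force: [-0.5, 0.7, -0.6]
width: 0.0321
grasp_force: 0.0
```

Run:
```python
from h import *
s=manip.read_state();print(s["time_s"],s["position"],s["ft_force"],s["width"])
w=manip.capture("wrist")[:,:,::-1];i=manip.capture("side")[:,:,::-1];cv2.imwrite("pics/w6.png",w);cv2.imwrite("pics/s6.png",i)
o=np.zeros((600,800,3),np.uint8)
o[:400,:533]=cv2.resize(w[130:280,220:420],(533,400),interpolation=cv2.INTER_CUBIC)
o[:400,540:800]=cv2.resize(w,(640,400))[:,190:450]
o[400:600,:533]=cv2.resize(i[135:195,275:435],(533,200),interpolation=cv2.INTER_CUBIC)
cv2.imwrite("pics/c6.png",o)
```

```text
15.05 [0.55673342 0.14031009 0.37744615] [-0.45861011  0.65798444 -0.63601401] 0.03212428778496803
```

View pics/c6.png

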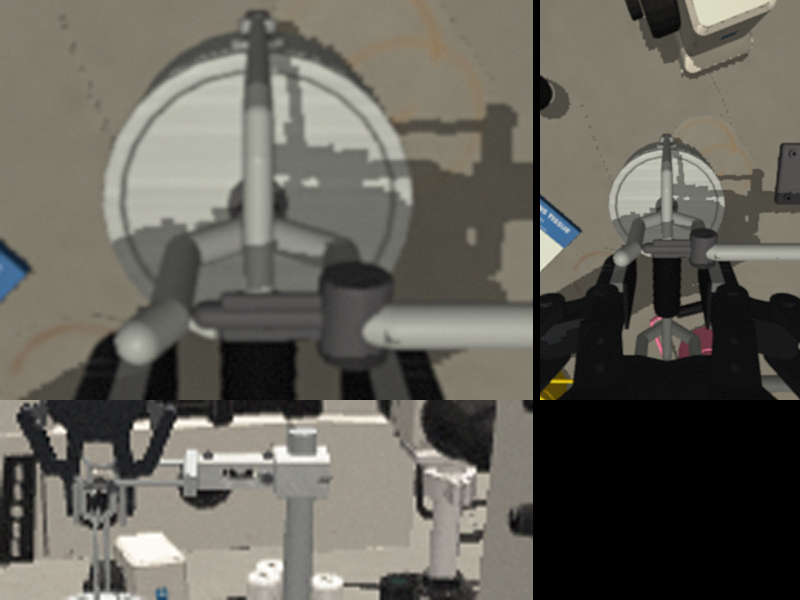

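The left keeper is shut level above the bar and the weight hangs from the hooks; the right hook is hidden behind the fingers. Withdrawing straight up, then checking the right side.

Emit:
apply_moves(steps=[160,0,0,-0.004,0,0,0,160,0,0,-0.012,0,0,0,160,0,0,-0.025,0,0,0,160,0,0,-0.045,0,0,0,160,0,0,-0.07,0,0,0,160,0,0,-0.1,0,0,0,160,0,0,-0.12,0,0,0,160,0.03,-0.02,-0.13,0,0,0,160,0.03,-0.06,-0.13,0,0,0,160,0.03,-0.1,-0.13,0,0,0,160,0.03,-0.12,-0.13,0,0,0,160,0.03,-0.12,-0.13,0,0,0,160,0.03,-0.12,-0.13,0,0,0])

```text
time_s: 16.45
position: [0.4402, 0.1821, 0.509]
tool_rot: [0.741, 0.672, 0.001, 0.001]
ft_force: [0.4, -0.8, 0.2]
width: 0.0316
grasp_force: 0.0
```

Run:
```python
from h import *
s=manip.read_state();print(s["time_s"],s["position"],s["ft_force"],s["width"])
pw=manip.camera_params("wrist");w=manip.capture("wrist")[:,:,::-1];i=manip.capture("side")[:,:,::-1];t=manip.capture("top")[:,:,::-1]
cv2.imwrite("pics/w7.png",w);cv2.imwrite("pics/s7.png",i)
c=proj(pw,[.5557,.14,.225]);print(c)
x0,y0=int(np.clip(c[0]-80,0,480)),int(np.clip(c[1]-70,0,280))
o=np.zeros((600,800,3),np.uint8)
o[:360,:480]=cv2.resize(w[y0:y0+120,x0:x0+160],(480,360),interpolation=cv2.INTER_CUBIC)
o[:360,490:800]=cv2.resize(t[150:225,225:290],(310,360),interpolation=cv2.INTER_CUBIC)
o[360:600,:480]=cv2.resize(i[140:200,275:395],(480,240),interpolation=cv2.INTER_CUBIC)
o[400:594,490:800]=cv2.resize(i,(310,194))
cv2.imwrite("pics/c7.png",o)
```

```text
16.45 [0.44021885 0.18213267 0.50899762] [ 0.35028094 -0.76267534  0.1727817 ] 0.03157833991063535
[449.02406523 228.53262027]
```

View pics/c7.png

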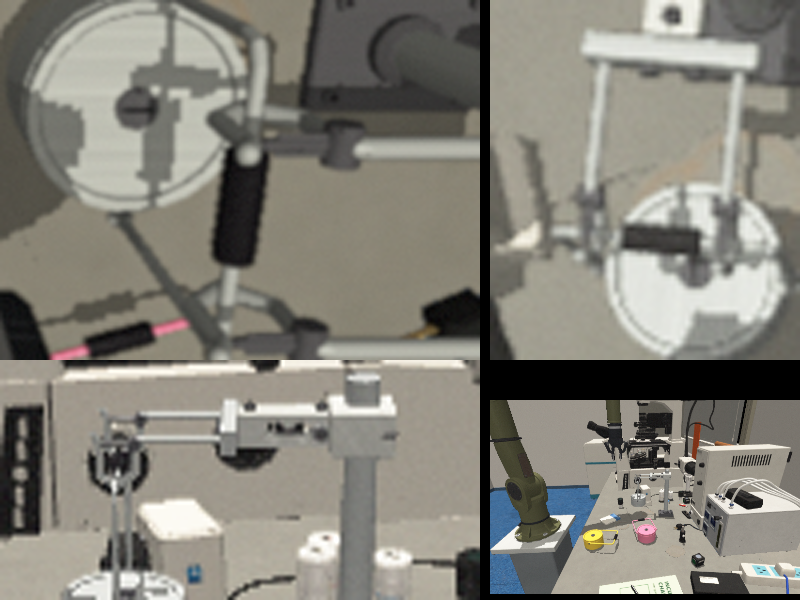

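Both keepers look level and shut, with the bar crossing below them; the yellow and pink weights and the tissue are undisturbed. One triangulation of the sleeve ends will check height and level, and I'll take a later side frame for stillness.

Run:
```python
from h import *
p=manip.camera_params("wrist");t=manip.camera_params("top")
for a,b in(((449.7,208),(252.7,199.4)),((447,246.3),(269,200.2))):print(tri(p,a,t,b))
i0=cv2.imread("pics/s7.png").astype(int);i1=manip.capture("side")[:,:,::-1].astype(int);d=abs(i1-i0)[140:240,280:360];print("diff",d.max(),d.mean())
```

```text
(array([0.55610538, 0.15809075, 0.22124394]), np.float64(0.0011884606272013643))
(array([0.55359136, 0.12244488, 0.22415613]), np.float64(0.001411144764708943))
diff 67 1.7222916666666668
```

Sleeve centre is at z≈0.222, matching the seat, and level within measurement noise. After the snap the wrist felt only the weight, then 7 mm of free travel to a firm stop, which fits both keepers being passed. I'll let any swing settle.

Emit:
apply_moves(steps=[160,0,0,0,0,0,0,160,0,0,0,0,0,0,160,0,0,0,0,0,0,160,0,0,0,0,0,0,160,0,0,0,0,0,0,160,0,0,0,0,0,0,160,0,0,0,0,0,0,160,0,0,0,0,0,0,160,0,0,0,0,0,0,160,0,0,0,0,0,0,160,0,0,0,0,0,0,160,0,0,0,0,0,0,160,0,0,0,0,0,0,160,0,0,0,0,0,0,160,0,0,0,0,0,0,160,0,0,0,0,0,0,160,0,0,0,0,0,0,160,0,0,0,0,0,0,160,0,0,0,0,0,0,160,0,0,0,0,0,0])

```text
time_s: 18.65
position: [0.4403, 0.1819, 0.5077]
tool_rot: [0.741, 0.672, -0.0, 0.0]
ft_force: [0.8, -0.4, 0.2]
width: 0.0318
grasp_force: 0.0
```

Run:
```python
from h import *
f=[manip.capture("side").astype(int) for _ in range(8)]
for a in f[1:]:
    d=abs(a-f[0]);print(d[140:260,280:360].max(),d[140:260,280:360].mean().round(2),"ref",d[300:400,200:280].max(),d[300:400,200:280].mean().round(2))
```

```text
18 1.72 ref 10 1.5
17 1.72 ref 9 1.49
16 1.71 ref 10 1.5
18 1.72 ref 9 1.51
16 1.73 ref 10 1.5
16 1.71 ref 8 1.49
13 1.72 ref 9 1.51
```

Only image noise remains, so the weight hangs at rest. Handing in.

```bash
python3 -c "
from station import manip
print(manip.job_done())"
```

```text
the job is handed in; nothing more can be done
None
```

The silver test weight hangs at rest on the twin hook and the job is handed in at about 19 s. Its bail bar is at seat height and both keepers look shut, though I saw the right hook less clearly. Sampled pressing force on the hooks peaked near 11 N, and in the images the other objects I could see were not disturbed.

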